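Shorten a telescopic rescue strut by one hole

TASK

Shorten the aluminium telescopic strut by one hole for stowing: press its red spring button down flush with a fingertip, keep it down while you push the orange collar with your fingers so that the outer tube starts to slide over the button, and go on pushing until the button springs fully up in the next hole. Only press and push: do not grip the tube or its collar, and leave the tools around it where they are. Finish with the hand clear of everything.

Things in the scene. Friction and masses are not known exactly. Their poses are not given: they have to be found in the camera images.
- cradle: Plywood board, 120 x 640 x 18 mm, fixed on the table, carrying the strut along its y axis. Origin on the table exactly below the red button; z up. -y points to the strut's foot (dark round plate at y = -240 mm) and is the way the outer tube must slide; x lies across the strut. Two black U saddles 70 mm high guide the outer tube. The fixed inner tube is grey, 42 mm square.
- clamp_top (a point): Middle of the top of the black clamp that holds the inner tube near the foot: 88 x 40 mm, 95 mm above the table (two screw heads rise to 101 mm), at y = -195 mm of the cradle. Fixed to the cradle; the collar ends 50 mm short of it.
- button_top (a point): Centre of the flat top of the red spring button: 18 mm across, straight sides, crown bevelled 45 degrees over 5 mm to a flat 8 mm across. It sits in the fixed inner tube, moves only up and down, and pokes up through a round 20 mm hole in the outer tube. Fully up, its top is 96 mm above the table, 8 mm proud of the tube. It takes 4 N to start and 8 N when flush.
- button_travel (a joint): Travel of the red button in m, growing downwards: 0 fully up, 0.008 flush with the tube's upper face, about 0.011 when held down beneath the tube's wall. From 0.006 on, its bevel lets the edge of the hole ride over it; higher up its straight sides block the tube both ways.
- button: The red button itself; its origin is on its axis, 8 mm below its top.
- tube_slide (a joint): How far the outer tube with its orange collar has slid towards the foot, in m: 0 at the start (locked in the hole beside the collar, 1 mm of play), 0.080 when the next hole is over the button, which then springs up by itself and locks the tube. Friction about 4 N, plus some 10 N while the hole's edge rides over the bevel; it stays where it is left.
- tube_top (a point): Point on the flat upper face of the outer tube (bare aluminium, 50 mm square, wall 3 mm), 88 mm above the table and 40 mm behind the first hole, half-way to the next one. The tube runs from the collar back to y = +340 mm of the cradle at the start; a dark steel claw head follows. It moves with the tube.
- collar_face (a point): Middle of the face to push on the orange guide collar of the outer tube. The collar is 30 mm long along the strut, 74 mm square, and stands 12 mm proud of the tube all round. This face looks back to the red button, square to the strut and 15 mm from the axis of the hole beside it; the point lies 6 mm above the tube's upper face and moves with the tube.
- next_hole (a point): Centre of the next hole, at the level of the tube's upper face; at the start 80 mm behind the button (cradle +y). It moves with the tube. Two more holes follow at 80 mm spacing and are not to be used.
- mallet_mid (a point): Middle of the head of a loose joiner's mallet (head 130 x 80 x 65 mm, handle 240 mm along its +y) beyond the strut. To be left alone.
- paint_can_mid (a point): Middle of a loose standing paint can, 66 mm across, 115 mm high, beyond the strut. To be left alone.
- rule_mid (a point): Middle of a folded folding rule, 17 x 239 x 16 mm, on the robot's side of the strut. To be left alone.

How it is judged (in metres and radians):
On the way, in this order (a step that is already met when the one before it is completed fails the run):
1. a finger holds the red button down, almost flush, with the tube still at its first hole (value of joint button_travel above 0.006 m and contact force between the fingers and button above 1 N and value of joint tube_slide below 0.008 m), for 0.05 s.
2. the outer tube has slid over the button, which is held down beneath its wall (value of joint tube_slide between 0.02 and 0.07 m and value of joint button_travel above 0.009 m), for 0.02 s.
At the end, for the whole second after the job is handed in: The outer tube stands still, 80 mm (within 3 mm) further in than in its first hole, with the red button fully up (within 2 mm) in the next hole, and every tool and can is within 20 mm of where it was (value of joint tube_slide between 0.077 and 0.083 m and value of joint button_travel below 0.002 m and velocity of joint tube_slide between -0.005 and 0.005 m/s and distance of each of mallet_mid, paint_can_mid, rule_mid from where it was at the start of the episode below 0.02 m); the robot touches nothing.
It fails at once if the tube or its collar is gripped between the fingers ((contact force between the fingers and tube_wall_near above 1.5 N or contact force between the fingers and tube_collar_near above 1.5 N) and (contact force between the fingers and tube_wall_far above 1.5 N or contact force between the fingers and tube_collar_far above 1.5 N)).
It fails at once if the mallet is picked up or shifted (distance of mallet_mid from where it was at the start of the episode above 0.02 m).
It fails at once if the paint can is picked up or shifted (distance of paint_can_mid from where it was at the start of the episode above 0.02 m).
It fails at once if the folding rule is picked up or shifted (distance of rule_mid from where it was at the start of the episode above 0.02 m).
It also fails if it takes over 35 s, if anything falls off the work surface, if the arm or the gripper's body presses on something with over 40 N, if the wrist force passes 120 N, or if a joint passes its speed limit or range.

ROBOT

A 6-joint arm with a two-finger parallel gripper is mounted at the origin on the work surface. World frame = base frame: x ahead of the robot, y to its left, z up, the work surface at z = 0. Lengths are in mm, angles in degrees, forces in N, time in s.
With the tool pointing down it reaches from about 325 to 925 mm from the base axis. Payload 3.1 kg.
Tool frame: the origin (TCP) lies at the very end of the fingers, on their centre line; the grasp point (between the pads) lies grasp_offset behind it (grasp_offset is the distance from the TCP to the grasp point, in mm); z points along the fingers, x is the direction in which the jaws open and shut, and the axes are right-handed (so a half turn about z gives the same grasp; the last joint's range is limited). The gripper opens to 85 mm and grips with 20 to 120 N. Pads are 22 mm wide; open, the fingers measure 114 mm over their backs; the gripper's body (76 mm by 85 mm) begins 54 mm behind the grasp point. The pads swing forward as they close: fully open they stand 13 mm farther back than shut.
Start: joints at [-75.928, 12.427, 92.441, -0, 75.132, -6.429], TCP at [218.905, -585.422, 201.1] pointing down, gripper open.
Joint ranges: [-157.48, 157.48], [-44.54, 120.13], [17.64, 146.25], [-64.5, 244.5], [7.68, 150.69], [-147.95, 147.95]. Speed limits (degrees/s): [159.86, 159.86, 180, 180, 180, 180].

INTERFACE

Orientations are given as [roll, pitch, yaw] about the fixed x, y, z axes, in that order (R = Rz(yaw) Ry(pitch) Rx(roll)).
In Python, from station import * gives the robot as it stands. Calls block until the motion is done:
- goto(position, orientation): joint-space move of the TCP to a pose.
- move_l(position, attitude=None, speed=150): straight line of the TCP; attitude=None keeps the orientation; speed is the mean speed in mm/s.
- move_j(angles): joint-space move.
- grip(opening, squeeze=None): finger opening in mm; squeeze is the grip in N (None keeps the last); returns when the fingers have stopped.
- wait(seconds).
- solve_ik(position, orientation): joint angles nearest the present ones, or None.
- get_obs(): the state.
- get_image(name): name is "scene" or "top"; returns the picture (400x640x3 uint8, red, green, blue); there is no depth.
- get_calibration(name): a dict with "fx", "fy", "cx", "cy" (pixels), "D" ([k1, k2, p1, p2, k3] as OpenCV has them; the pictures are not rectified), "R" (3x3) and "t" (3): a world point X has camera coordinates R X + t. Camera axes: x right, y down, z forward; pixel columns grow to the right and rows downward; lengths in mm; the calibration is good to about 2 mm. A picture is of the moment at which its call begins. get_calibration takes no time and is no camera call.
A pose or a line that the arm cannot do raises Unreachable and nothing moves.
- sign_off(): hands the job in, once; it reports no verdict.
Trained networks look in the newest picture that a camera, given by its name, has taken for a name from the list of things; names that differ only in an ending like _2 or _b are one class to them, and where a whole thing is asked for, a point or a joint stands for the part that bears it (a point fixed in the world has none). Each returns a list of dicts, best first, with "score" (0 to 1); they miss things now and then, are a little off and sometimes report something else, mostly with a low value. They report only what shows in the picture. A call takes as long as a camera call.
- spot_in(name, camera): "extent" ([centre column, centre row, width, height] in pixels, round what is visible of it).
- regions_of(name, camera): "region" (400x640 bool, what is visible of it) and "extent" ([centre column, centre row, width, height] in pixels, round what is visible of it).
The state is a dict: "t": time; "joint_pos": joint angles; "qvel": joint speeds; "effort": joint torques, N m; "tcp_pos": TCP position; "ee_rot": TCP orientation; "wrist_force": force on the tool from outside, world axes, zero at the start; "moment": the same for the moment, N m; "grip_width": finger opening in mm.
Only numpy, scipy, OpenCV 4.12 (cv2) and the standard library are available. Lean on these libraries where they do the work, as an engineer would, in place of code of your own. Each camera call takes 0.05 s, during which the arm holds its last target.

## Working session

There is one attempt and no reset: what is moved stays moved. The work goes in short steps, each a Python script; the robot and the scene stay as the last script left them, time stands still between calls to the robot, and variables do not carry over. Pictures are saved under pics/ and viewed, and the job is handed in when it is done.

```bash
mkdir -p pics; ls; python3 - <<'E'
from station import *
import cv2
o=get_obs();print(o)
for n in("scene","top"):
    im=get_image(n);cv2.imwrite(f"pics/{n}0.png",im[:,:,::-1]);print(get_calibration(n))
    for k in("button","button_top","collar_face","clamp_top","next_hole","tube_top","cradle","rule_mid","mallet_mid","paint_can_mid"):
        r=spot_in(k,n);print(n,k,[(x["score"],[round(float(v),1) for v in x["extent"]]) for x in r[:2]])
E
```

```text
pics
{'t': 0.0, 'joint_pos': array([-7.59285623e+01,  1.24758567e+01,  9.25291419e+01,  1.61342395e-03,
        7.51323789e+01, -6.42919731e+00]), 'qvel': array([-0.04505034,  0.03940701,  0.09978429,  0.11087617,  0.08243245,
        0.10389424]), 'effort': array([ 9.98886680e-04, -3.96841979e+01, -3.03852868e+01, -2.73117388e-05,
        9.70826601e-03, -7.82483252e-07]), 'tcp_pos': array([ 218.69120149, -584.53923944,  199.77207232]), 'ee_rot': array([-1.79983068e+02,  1.36339097e-01, -6.94997607e+01]), 'wrist_force': array([0.49162636, 0.69964836, 0.44602504]), 'moment': array([ 0.00773884, -0.02687548,  0.01023075]), 'grip_width': 85.3342608185458}
{'fx': 386.0416478825837, 'fy': 386.0416478825837, 'cx': 321.0269632036935, 'cy': 199.8611865959748, 'D': array([-0.07413292,  0.        ,  0.        ,  0.        ,  0.        ]), 'R': array([[-0.01869266,  0.9997039 , -0.01557863],
       [ 0.80444864,  0.00578538, -0.59399404],
       [-0.59372803, -0.02363554, -0.80431859]]), 't': array([ -10.77928123, -450.26107933, 1079.51960672])}
scene button [(0.52, [399.8, 192.8, 12.3, 9.6])]
[... 887 characters left out ...]
04],
       [-9.99130105e-01, -3.95126539e-03, -4.15140961e-02],
       [ 4.15166393e-02, -5.63767539e-04, -9.99137654e-01]]), 't': array([  8.70192372, 621.45473065, 872.34968477])}
top button []
top button_top [(0.6, [247.6, 206.2, 5.1, 3.5])]
top collar_face [(0.67, [170.0, 235.6, 213.0, 107.4])]
top clamp_top [(0.97, [219.1, 216.1, 308.9, 139.0])]
top next_hole [(0.76, [168.8, 235.1, 215.9, 103.2]), (0.51, [248.1, 206.8, 7.4, 6.1])]
top tube_top [(0.95, [169.8, 235.7, 214.0, 102.3])]
top cradle [(0.93, [219.2, 215.7, 309.4, 138.6])]
top rule_mid [(0.58, [283.4, 250.2, 97.7, 45.1])]
top mallet_mid [(0.61, [162.6, 133.2, 143.6, 63.9])]
top paint_can_mid [(0.95, [276.5, 143.5, 34.7, 44.4])]
```

View pics/scene0.png

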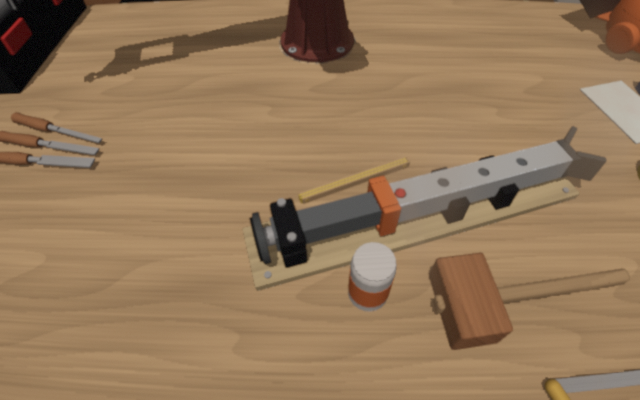

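View pics/top0.png

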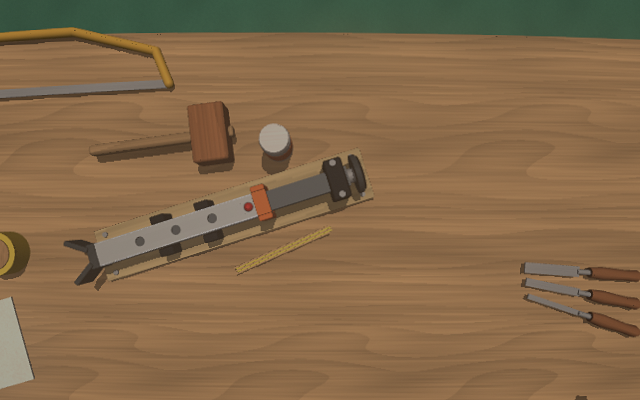

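```bash
python3 - <<'E'
import cv2
a=cv2.imread("pics/top0.png")[165:265,180:340];cv2.imwrite("pics/topz.png",cv2.resize(a,None,fx=5,fy=5,interpolation=cv2.INTER_CUBIC))
a=cv2.imread("pics/scene0.png")[140:250,310:470];cv2.imwrite("pics/scz.png",cv2.resize(a,None,fx=5,fy=5,interpolation=cv2.INTER_CUBIC))
E
```

```text
(no output)
```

View pics/topz.png

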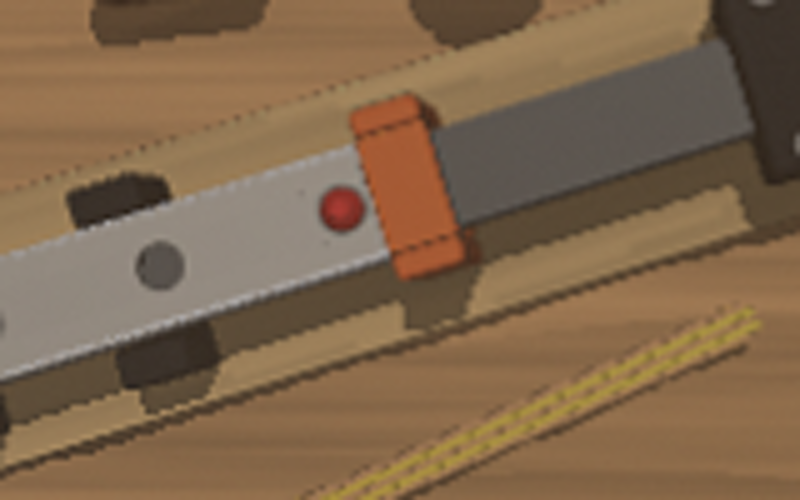

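View pics/scz.png

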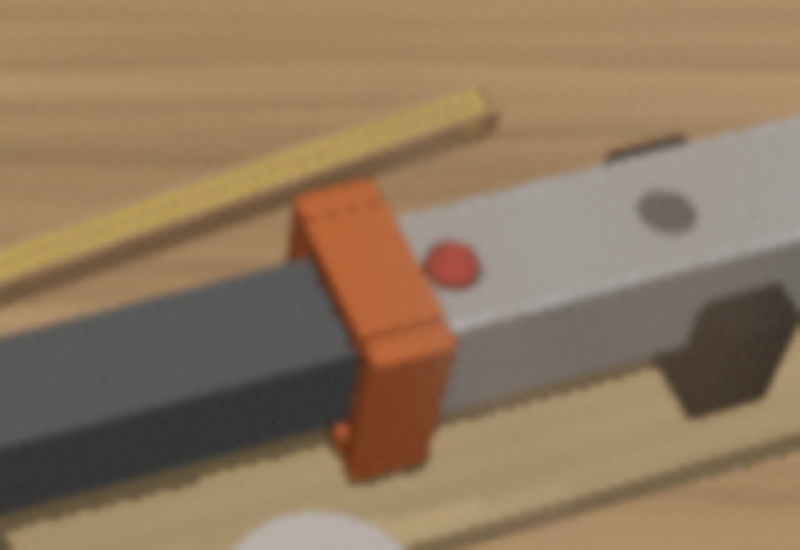

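```bash
cat > h.py <<'E'
from station import *
import cv2, numpy as np
def ray(n,uv,z):
    c=get_calibration(n);K=np.array([[c["fx"],0,c["cx"]],[0,c["fy"],c["cy"]],[0,0,1]])
    p=cv2.undistortPoints(np.array([[uv]],float),K,c["D"])[0,0]
    R,t=c["R"],c["t"];o=-R.T@t;d=R.T@np.array([p[0],p[1],1]);return o+d*(z-o[2])/d[2]
def proj(n,X):
    c=get_calibration(n);K=np.array([[c["fx"],0,c["cx"]],[0,c["fy"],c["cy"]],[0,0,1]])
    return cv2.projectPoints(np.array([X],float),cv2.Rodrigues(c["R"])[0],c["t"],K,c["D"])[0][0,0]
def blob(mask,uv,r=14):
    m=np.zeros_like(mask);u,v=map(int,uv);m[v-r:v+r,u-r:u+r]=mask[v-r:v+r,u-r:u+r]
    n,l,s,ce=cv2.connectedComponentsWithStats(m.astype(np.uint8))
    if n<2:return None
    i=1+np.argmin(np.linalg.norm(ce[1:]-uv,axis=1)/1+ (s[1:,4]<10)*50);return ce[i],s[i,4]
E
python3 - <<'E'
from h import *
for n,b,hs in(("top",(248,206.7),[(212,218),(176,230),(140,241.5)]),("scene",(400,193),[(443,182.5),(484,172),(522,162)])):
    im=cv2.imread(f"pics/{n}0.png").astype(int);B,G,R=im[...,0],im[...,1],im[...,2]
    c,a=blob((R>1.8*G)&(R>1.8*B)&(G<B+25),b,8)
    print(n,"btn",c,a,ray(n,c,93.5).round(1))
    P=[]
    for h in hs:
        g=im.sum(2)/3; u,v=map(int,h); ref=np.percentile(g[v-9:v+9,u-9:u+9],80); 
        r=blob(g<0.5*(ref+g[v,u]),h,9); X=ray(n,r[0],87);P.append(X);print(r,X.round(1))
    P=np.array(P);d=(P[2]-P[0]);print("dir",np.degrees(np.arctan2(d[1],d[0])),np.linalg.norm(d)/2, "btn extrap",(P[1]-d).round(1), P.mean(0)-d/np.linalg.norm(d)*160)
E
```

```text
top btn [247.88888889 206.42592593] 54 [609.9 157.3  93.5]
(array([211.55696203, 217.84810127]), np.int32(79)) [585.8 234.8  87. ]
(array([175.33333333, 229.45333333]), np.int32(75)) [561.  311.1  87. ]
(array([139.44155844, 240.84415584]), np.int32(77)) [536.5 387.3  87. ]
dir 107.88007282120661 80.1655525012759 btn extrap [610.2 158.6  87. ] [610.22306911 158.80467574  87.        ]
scene btn [399.87719298 192.59649123] 57 [612.7 154.2  93.5]
(array([442.92307692, 181.98717949]), np.int32(78)) [584.2 232.2  87. ]
(array([483.48529412, 171.45588235]), np.int32(68)) [559.6 308.6  87. ]
(array([521.35483871, 161.41935484]), np.int32(62)) [534.8 384.5  87. ]
dir 107.9732869475345 80.01769569951212 btn extrap [609.  156.4  87. ] [608.88202354 156.25787802  87.        ]
```

```bash
cat >> h.py <<'E'
B=np.array([610.,157.]); A=np.radians(107.9); U=np.array([np.cos(A),np.sin(A)]); V=np.array([np.sin(A),-np.cos(A)])
def at(y,z,x=0): return [*(B+U*y+V*x),z]
def loc(o):
    d=o["tcp_pos"][:2]-B; f=o["wrist_force"]
    return np.round([o["t"],d@V,d@U,o["tcp_pos"][2],f[:2]@V,f[:2]@U,f[2]],2)
E
python3 - <<'E'
from h import *
ok={}
for yaw in (107.9,-72.1):
    for y,z in((4,200),(4,85),(-90,85)): print(yaw,y,z,solve_ik(at(y,z),[180,0,yaw]))
grip(0,20)
print(loc(get_obs()))
yaw=107.9
q=solve_ik(at(4,200),[180,0,107.9]);q2=solve_ik(at(4,200),[180,0,-72.1])
c=get_obs()["joint_pos"]
yaw=min([(np.abs(s-c)[5],w) for s,w in((q,107.9),(q2,-72.1)) if s is not None])[1]
print(yaw); open("yaw","w").write(str(yaw))
goto(at(4,200),[180,0,yaw]); move_l(at(4,112),speed=120)
wait(0.3);o=get_obs();print(loc(o),o["tcp_pos"],o["ee_rot"],o["grip_width"])
for n in("scene","top"):
    im=get_image(n);cv2.imwrite(f"pics/{n}1.png",im[:,:,::-1])
    a=im[130:250,200:360] if n=="top" else im[110:230,320:480]
    cv2.imwrite(f"pics/{n}1z.png",cv2.resize(a,None,fx=5,fy=5,interpolation=cv2.INTER_CUBIC)[:,:,::-1])
E
```

```text
107.9 4 200 [  8.41375775  13.03266261  91.84044078   0.          75.12689661
 -99.48624225]
107.9 4 85 [ 8.41375775e+00  1.97067635e+01  9.66459956e+01 -2.54444375e-14
  6.36472409e+01 -9.94862423e+01]
107.9 -90 85 [   0.12187136   21.01964866   94.89473692    0.           64.08561441
 -107.77812864]
-72.1 4 200 [ 8.41375775e+00  1.30326626e+01  9.18404408e+01 -2.54444375e-14
  7.51268966e+01  8.05137577e+01]
-72.1 4 85 [ 8.41375775e+00  1.97067635e+01  9.66459956e+01 -2.54444375e-14
  6.36472409e+01  8.05137577e+01]
-72.1 -90 85 [ 1.21871355e-01  2.10196487e+01  9.48947369e+01 -2.54444375e-14
  6.40856144e+01  7.22218714e+01]
[ 1.8700e+00 -6.0037e+02 -5.8628e+02  2.0110e+02  1.0000e-01 -4.9000e-01
 -8.5000e-01]
-72.1
[ 6.010e+00  5.700e-01  3.930e+00  1.129e+02 -7.900e-01 -4.600e-01
  1.000e-02] [609.33017619 160.9129261  112.89515253] [-1.79914575e+02 -1.57061896e-02 -7.20987913e+01] 0.1482567753605191
```

View pics/scene1z.png

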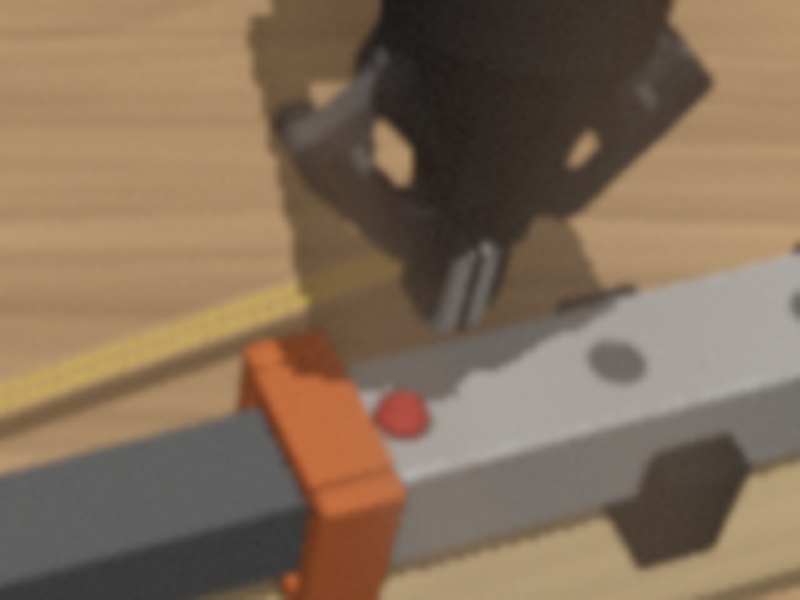

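View pics/top1z.png

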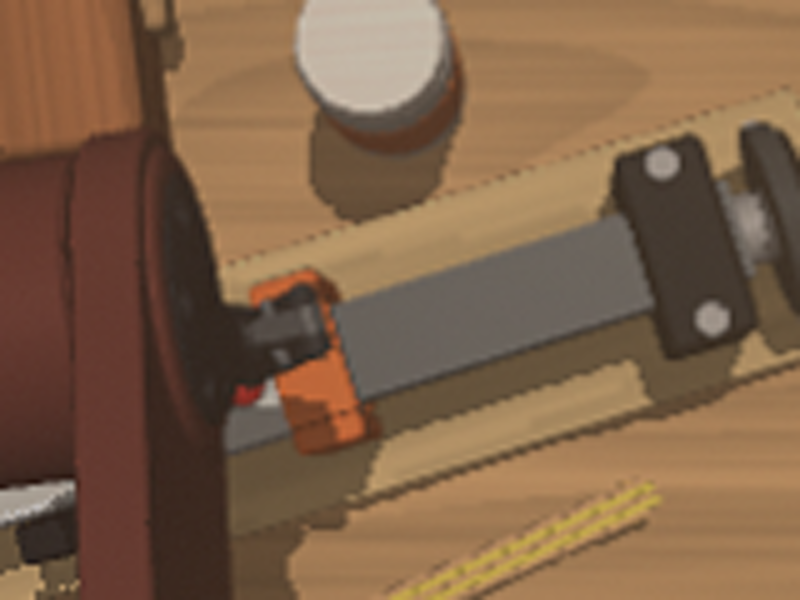

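```bash
python3 - <<'E'
from h import *
X=[609.33,160.91,112.9]
p=proj("scene",X);print(p,(p-[320,110])*5)
for y in(-14,-10,10,14):
  for x in(-11,11): print(y,x,((proj("scene",at(4+y,112.9,x))-[320,110])*5).round())
print(((proj("scene",[*B,96])-[320,110])*5).round())
E
python3 - <<'E'
import cv2
a=cv2.imread("pics/scene1.png")[145:205,375:445];cv2.imwrite("pics/s1zz.png",cv2.resize(a,None,fx=10,fy=10,interpolation=cv2.INTER_CUBIC))
E
```

```text
[405.5453254  183.67932482] [427.72662698 368.39662408]
-14 -11 [374. 352.]
-14 11 [401. 403.]
-10 -11 [385. 349.]
-10 11 [413. 400.]
10 -11 [441. 335.]
10 11 [470. 385.]
14 -11 [452. 332.]
14 11 [481. 382.]
[408. 402.]
```

View pics/s1zz.png

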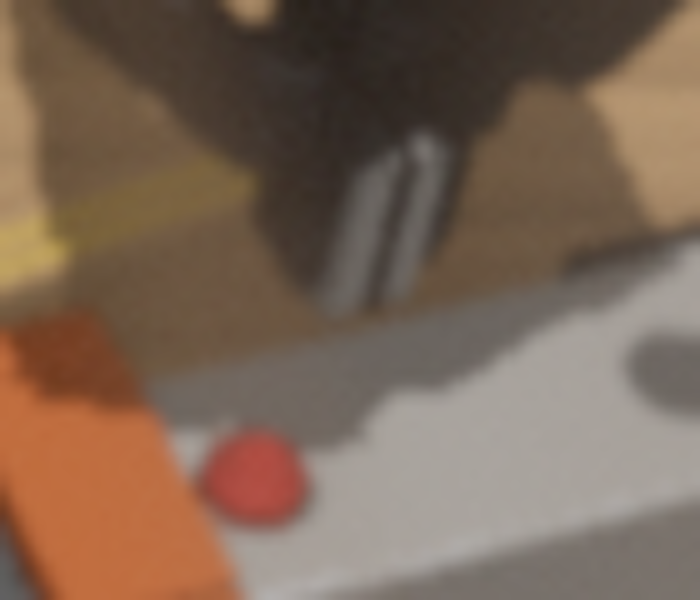

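```bash
python3 - <<'E'
from h import *
for z in (112.9,125,140,160): print(z,proj("scene",[609.3,160.9,z]).round(1),proj("top",[609.3,160.9,z]).round(1))
for z in (112.9,125,140): print(z, ray("scene",(411,176),z).round(1), ray("top",(260,196),z).round(1))
o=get_obs();print(o["tcp_pos"],o["joint_pos"])
E
python3 - <<'E'
import cv2
a=cv2.imread("pics/top1.png")[165:235,215:295];cv2.imwrite("pics/t1zz.png",cv2.resize(a,None,fx=8,fy=8,interpolation=cv2.INTER_CUBIC))
E
```

```text
112.9 [405.5 183.7] [244.4 206.4]
125 [406.7 178.9] [243.2 206.2]
140 [408.3 172.8] [241.8 206. ]
160 [410.4 164.3] [239.7 205.6]
112.9 [593.  171.7 112.9] [630.6 129.3 112.9]
125 [603.2 168.4 125. ] [629.9 127.5 125. ]
140 [615.8 164.4 140. ] [629.  125.3 140. ]
[609.00899425 160.83432022 112.47630185] [ 8.41341783e+00  1.78633650e+01  9.57688353e+01 -6.59865082e-04
  6.63244172e+01  8.05134574e+01]
```

View pics/t1zz.png

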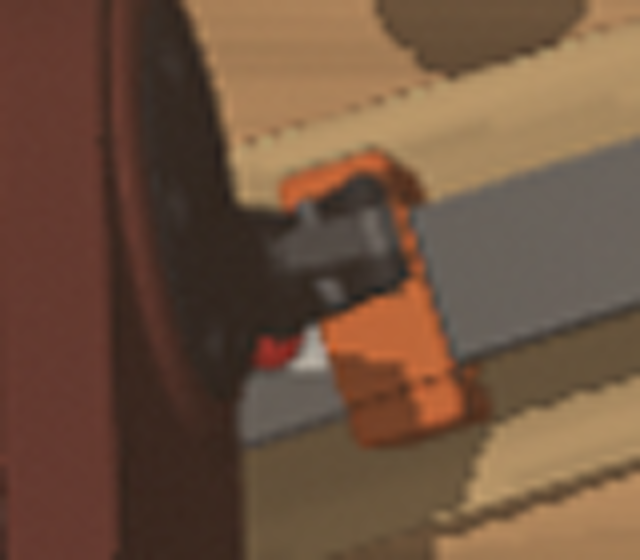

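View pics/scene1.png

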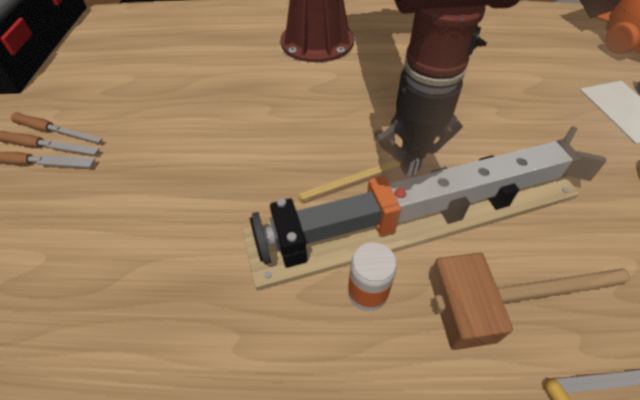

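```bash
python3 - <<'E'
from h import *
f0=get_obs()["wrist_force"]
z=103;move_l(at(4,z),speed=60)
o=get_obs();print(loc(o))
im=get_image("scene")
a=im[145:205,375:445];cv2.imwrite("pics/s2zz.png",cv2.resize(a,None,fx=10,fy=10,interpolation=cv2.INTER_CUBIC)[:,:,::-1])
while z>92:
    z-=1;move_l(at(4,z),speed=40);o=get_obs();print(loc(o))
    if o["wrist_force"][2]-f0[2]>2.5:break
im=get_image("scene")
a=im[145:205,375:445];cv2.imwrite("pics/s3zz.png",cv2.resize(a,None,fx=10,fy=10,interpolation=cv2.INTER_CUBIC)[:,:,::-1])
E
```

```text
[  6.41  -0.95   4.15 101.78   0.26   0.25  -0.33]
[ 6.7100e+00  4.0000e-02  3.9900e+00  1.0203e+02  3.8000e-01  7.2000e-01
 -2.8000e-01]
[ 6.9600e+00 -4.0000e-02  3.9900e+00  1.0098e+02 -1.9000e-01 -1.3000e-01
  6.2000e-01]
[ 7.21e+00 -7.00e-02  4.02e+00  9.99e+01  5.00e-01  1.60e-01 -2.10e-01]
[ 7.460e+00 -1.000e-01  4.010e+00  9.888e+01  1.800e-01  2.700e-01
  1.000e-02]
[ 7.71 -0.11  4.04 97.88  0.23  0.89  0.19]
[ 7.960e+00 -1.000e-01  4.010e+00  9.685e+01  8.100e-01 -1.490e+00
  7.000e-02]
[ 8.210e+00 -9.000e-02  4.020e+00  9.588e+01  1.400e-01  9.800e-01
  6.800e-01]
[ 8.460e+00 -8.000e-02  4.020e+00  9.488e+01  8.800e-01  2.300e-01
  2.700e-01]
[ 8.71e+00 -7.00e-02  4.02e+00  9.39e+01 -9.00e-01 -2.70e-01 -1.40e-01]
[ 8.960e+00 -8.000e-02  4.020e+00  9.289e+01 -7.200e-01 -3.300e-01
  1.110e+00]
[ 9.210e+00 -8.000e-02  4.000e+00  9.189e+01  8.400e-01 -3.000e-01
  1.300e-01]
```

View pics/s3zz.png

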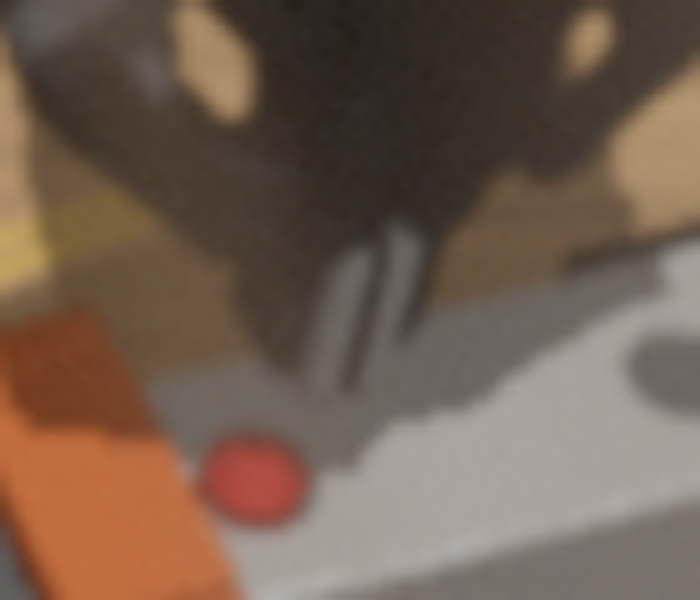

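```bash
python3 - <<'E'
from h import *
z=92
while z>60:
    z-=1.5;move_l(at(4,z),speed=60);o=get_obs();print(loc(o))
    if abs(o["wrist_force"][2])>2.5:break
im=get_image("scene")
a=im[145:205,375:445];cv2.imwrite("pics/s4zz.png",cv2.resize(a,None,fx=10,fy=10,interpolation=cv2.INTER_CUBIC)[:,:,::-1])
E
```

```text
[ 9.51 -0.12  4.03 90.34 -0.21  0.55 -0.18]
[ 9.76e+00 -1.60e-01  4.03e+00  8.88e+01 -5.70e-01  9.60e-01 -6.00e-02]
[ 1.001e+01 -1.400e-01  4.020e+00  8.731e+01 -8.100e-01 -4.700e-01
  5.000e-02]
[ 1.026e+01 -1.300e-01  4.030e+00  8.585e+01  2.600e-01  3.000e-01
  6.000e-02]
[ 1.051e+01 -1.200e-01  4.010e+00  8.435e+01 -5.000e-02 -2.000e-01
  1.180e+00]
[10.76 -0.14  4.01 82.83 -0.28  0.3   1.07]
[11.01 -0.15  4.02 81.34  0.25  0.74  0.36]
[11.26 -0.14  4.01 79.82 -0.71  0.87  0.56]
[11.51 -0.15  4.03 78.32 -0.09 -0.16 -0.37]
[ 1.176e+01 -1.600e-01  4.030e+00  7.682e+01 -4.700e-01 -4.000e-02
 -5.700e-01]
[12.01 -0.11  4.03 75.35  0.34  0.47 -0.91]
[12.26 -0.16  4.03 73.81 -0.12 -0.34 -0.32]
[12.51 -0.13  4.01 72.33  0.28 -0.2   0.87]
[ 1.276e+01 -1.500e-01  4.030e+00  7.082e+01  8.700e-01 -1.220e+00
 -6.000e-02]
[13.01 -0.13  4.03 69.36  0.75  0.75 -0.62]
[13.26 -0.16  4.03 67.8  -0.46 -0.26 -0.57]
[13.51 -0.16  4.   66.32  0.23 -0.33 -0.65]
[13.76  0.28  3.96 65.71 -1.64 -0.43  4.55]
```

View pics/s4zz.png

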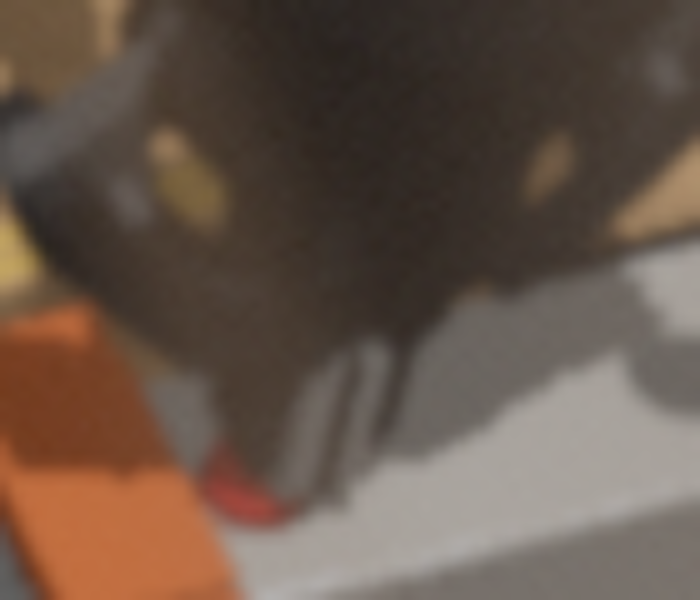

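```bash
python3 - <<'E'
from h import *
move_l(at(4,68.5),speed=60);y=4
o=get_obs();print(loc(o))
while y>-8:
    y-=1.2;move_l(at(y,68.5),speed=60);o=get_obs();print(loc(o))
    if loc(o)[5]>3:break
im=get_image("scene")
a=im[145:205,375:445];cv2.imwrite("pics/s5zz.png",cv2.resize(a,None,fx=10,fy=10,interpolation=cv2.INTER_CUBIC)[:,:,::-1])
E
```

```text
[ 1.406e+01  8.000e-02  4.000e+00  6.848e+01  2.300e-01 -6.000e-02
 -1.800e-01]
[14.31 -0.26  2.75 68.13 -0.22 -0.16  0.45]
[ 1.456e+01 -4.000e-02  1.520e+00  6.841e+01  1.300e-01 -3.200e-01
  5.300e-01]
[ 1.481e+01  4.000e-02  3.000e-01  6.855e+01 -5.300e-01 -1.190e+00
 -9.400e-01]
[ 1.506e+01  2.000e-02 -8.900e-01  6.852e+01  3.800e-01  3.100e-01
 -2.100e-01]
[ 1.531e+01  2.000e-02 -2.050e+00  6.851e+01 -6.000e-01 -6.000e-02
 -2.100e-01]
[15.56  0.   -3.31 68.51 -0.32  0.34  0.08]
[ 1.581e+01  2.000e-02 -4.500e+00  6.852e+01  7.600e-01 -3.500e-01
 -1.800e-01]
[ 1.606e+01  1.000e-02 -5.660e+00  6.851e+01 -2.800e-01 -5.900e-01
 -1.900e-01]
[16.31 -0.   -6.87 68.51  0.64 -0.27  0.39]
[ 1.656e+01  3.000e-02 -8.080e+00  6.852e+01  1.170e+00  1.400e-01
 -1.200e-01]
```

View pics/s5zz.png

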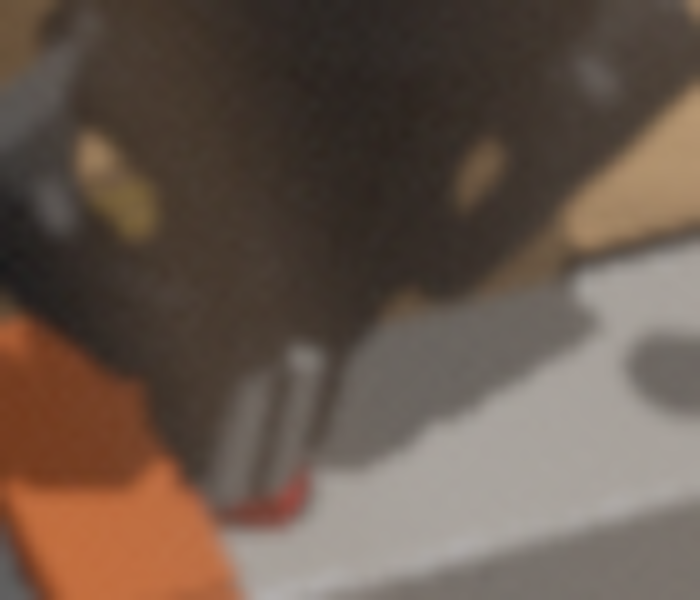

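```bash
python3 - <<'E'
from h import *
move_l(at(-6,68.5),speed=60);z=61
move_l(at(-6,z),speed=40);o=get_obs();print(loc(o))
while z>55:
    if loc(o)[6]>13: break
    z-=0.8;move_l(at(-6,z),speed=40);o=get_obs();print(loc(o))
im=get_image("scene")
a=im[145:205,375:445];cv2.imwrite("pics/s6zz.png",cv2.resize(a,None,fx=10,fy=10,interpolation=cv2.INTER_CUBIC)[:,:,::-1])
open("z","w").write(str(z))
E
```

```text
[17.19  1.12 -6.1  63.29 -2.91  0.33  9.82]
[17.44  1.17 -6.1  63.24 -2.95  1.88 12.38]
[17.69  1.19 -6.13 63.18 -5.55  1.28 15.53]
```

View pics/s6zz.png

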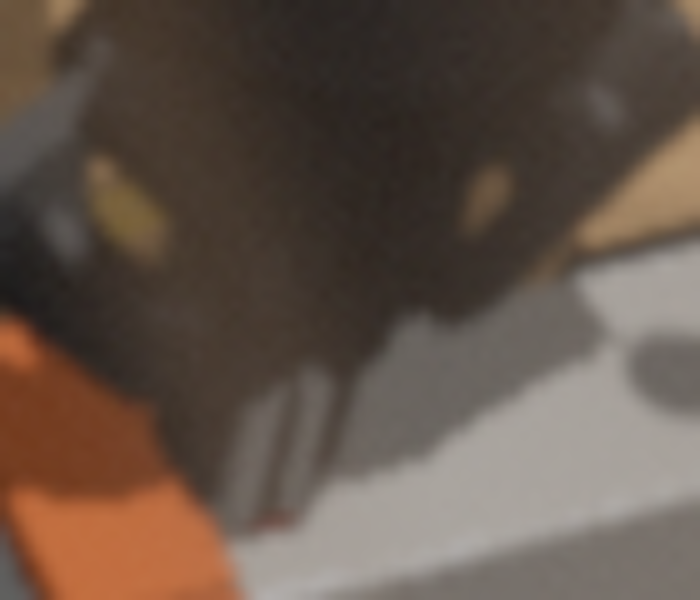

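```bash
python3 - <<'E'
from h import *
zz=lambda X:((proj("scene",X)-[375,145])*10).round()
for d in (0,11):
  for h in(25,30,35):
    print(d,h,"s6",zz(at(-6.1,63.2+h,1.2+d)),"s1",zz(at(3.93,112.9+h,.57+d)),"s3",zz(at(4,91.9+h,d)))
print("tube edge pts z88 y=-6,0", zz(at(-6,88,25)),zz(at(0,88,25)),"btn up/flush",zz(at(0,96)),zz(at(0,88)))
print("collar face top near/far", zz(at(-15,100,37)),zz(at(-15,100,-37)))
o=get_obs();print(loc(o),o["ee_rot"],o["moment"],o["grip_width"])
im=get_image("scene");cv2.imwrite("pics/s7.png",cv2.resize(im[110:230,320:480],None,fx=5,fy=5,interpolation=cv2.INTER_CUBIC)[:,:,::-1])
E
```

```text
0 25 s6 [228. 497.] s1 [331. 287.] s3 [308. 369.]
0 30 s6 [233. 479.] s1 [336. 266.] s3 [313. 349.]
0 35 s6 [237. 460.] s1 [341. 245.] s3 [318. 329.]
11 25 s6 [255. 547.] s1 [360. 338.] s3 [337. 420.]
11 30 s6 [260. 529.] s1 [366. 318.] s3 [342. 400.]
11 35 s6 [264. 511.] s1 [371. 297.] s3 [347. 380.]
tube edge pts z88 y=-6,0 [287. 608.] [321. 599.] btn up/flush [266. 454.] [259. 483.]
collar face top near/far [278. 637.] [ 99. 296.]
[17.74  1.16 -6.14 63.14 -5.16  1.67 15.29] [-1.79909552e+02 -2.24057494e-02 -7.20905674e+01] [-0.1704453   0.98020487 -0.06130609] 0.16132217040784605
```

View pics/s7.png

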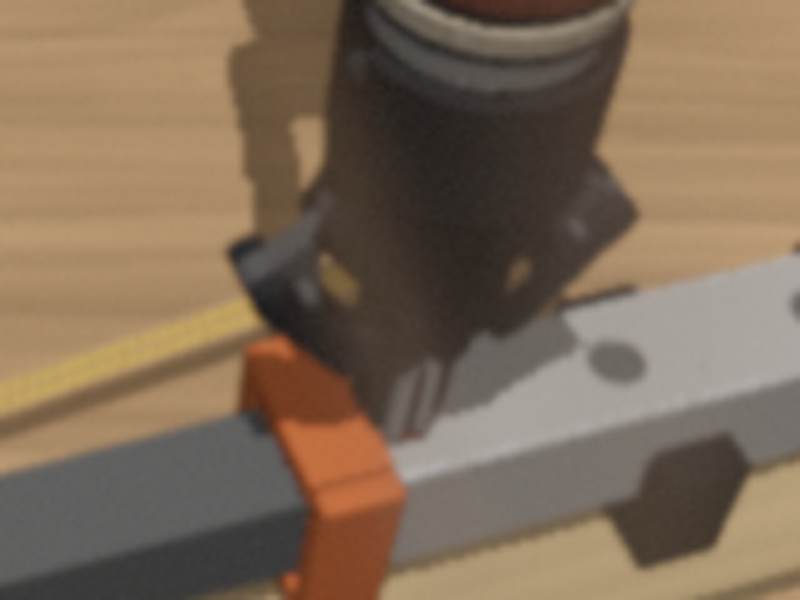

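```bash
python3 - <<'E'
from h import *
move_l(at(-6,66),speed=100);y=1.;z=60.
move_l(at(y,66),speed=100);move_l(at(y,z),speed=60);o=get_obs();l=loc(o);print(l)
for i in range(10):
    if l[3]<58.8 and l[6]>6: break
    if l[6]>12.5 and y<6: y+=1.5
    else: z-=1
    move_l(at(y,z),speed=60);o=get_obs();l=loc(o);print(l,o["moment"].round(2),y,z)
im=get_image("scene")
a=im[145:205,375:445];cv2.imwrite("pics/s8zz.png",cv2.resize(a,None,fx=10,fy=10,interpolation=cv2.INTER_CUBIC)[:,:,::-1])
E
```

```text
[18.54  0.58  1.3  60.45 -0.09  0.82  5.51]
[18.79  0.55  1.3  59.78 -0.75 -0.64  5.63] [0.01 0.07 0.  ] 1.0 59.0
[19.04  0.57  1.28 58.92 -1.41  0.77  7.38] [-0.02  0.14 -0.02] 1.0 58.0
[19.29  0.57  1.28 58.02 -0.83  0.52  6.76] [-0.02  0.17 -0.04] 1.0 57.0
```

View pics/s8zz.png

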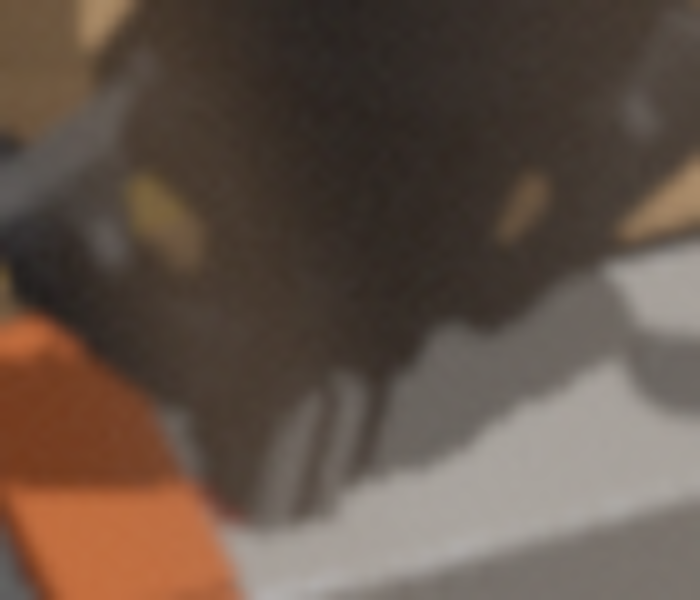

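```bash
python3 - <<'E'
from h import *
y=1.;z=56.;move_l(at(y,z),speed=60);l=loc(get_obs());print(l)
if l[3]>57.3 and l[6]<11: z=55.3;
for i in range(13):
    y-=1.5;move_l(at(y,z),speed=60);l=loc(get_obs());print(l,y,z)
    if l[5]>35 or l[6]>35: break
    if l[3]>58.3 and l[6]<20: z-=1
    if l[6]>26: z+=1
    if l[2]<-14: break
im=get_image("scene")
a=im[145:205,355:425];cv2.imwrite("pics/s9zz.png",cv2.resize(a,None,fx=10,fy=10,interpolation=cv2.INTER_CUBIC)[:,:,::-1])
E
```

```text
[19.59  0.57  1.25 57.58 -2.76  0.46  8.76]
[19.84  0.55  1.24 57.4  -2.99  3.27 12.12] -0.5 55.3
[20.09  0.54  1.03 57.37 -3.48  5.93 12.36] -2.0 55.3
[20.34  0.49  0.32 57.31 -2.46  7.23 11.65] -3.5 55.3
[20.59  0.36 -0.78 57.17 -2.91  8.2  12.12] -5.0 55.3
[20.84  0.3  -2.11 57.15 -1.87  8.39 11.75] -6.5 55.3
[21.09  0.32 -3.52 57.18 -3.07  9.7  11.92] -8.0 55.3
[21.34  0.31 -5.14 57.16 -3.58  9.28 11.92] -9.5 55.3
[21.59  0.31 -6.32 57.15 -2.23 10.28 11.72] -11.0 55.3
[21.84  0.29 -6.81 57.13 -2.3  11.22 11.86] -12.5 55.3
[22.09  0.28 -7.09 57.12 -2.06 15.04 13.07] -14.0 55.3
[22.34  0.28 -7.37 57.12 -1.52 16.83 12.72] -15.5 55.3
[22.59  0.28 -7.61 57.1  -2.3  19.87 12.8 ] -17.0 55.3
[22.84  0.26 -7.81 57.1  -2.91 23.6  14.51] -18.5 55.3
```

View pics/s9zz.png

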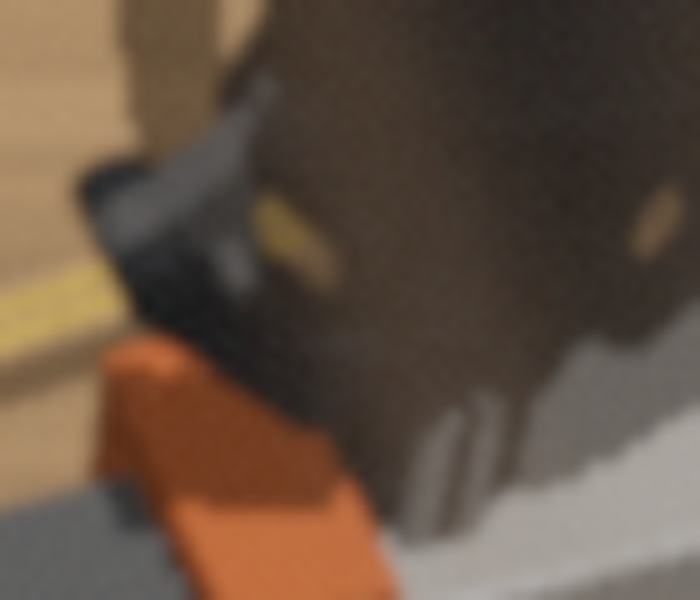

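```bash
python3 - <<'E'
from h import *
y=-18.5;z=55.3
for i in range(8):
    y-=2;move_l(at(y,z),speed=60);l=loc(get_obs());print(l,y,z)
    if l[5]>36 or l[2]<-18: break
E
```

```text
[23.14  0.26 -8.23 57.09 -1.93 26.44 14.27] -20.5 55.3
[23.39  0.24 -8.44 57.1  -2.15 30.46 14.98] -22.5 55.3
[ 23.64   0.21 -21.92  56.89  -3.    -0.17   9.52] -24.5 55.3
```

```bash
python3 - <<'E'
from h import *
move_l(at(-24.5,59.5),speed=100);print(loc(get_obs()))
im=get_image("scene")
cv2.imwrite("pics/s10.png",cv2.resize(im[110:230,320:480],None,fx=5,fy=5,interpolation=cv2.INTER_CUBIC)[:,:,::-1])
E
```

```text
[ 23.89  -0.21 -23.78  59.15   0.87   1.61   3.32]
```

View pics/s10.png

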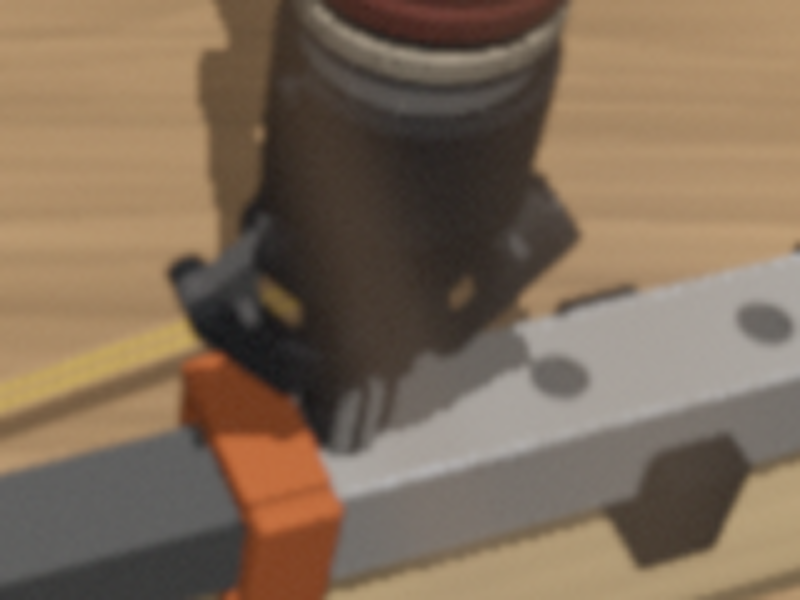

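```bash
python3 - <<'E'
from h import *
z=60;y=-72
move_l(at(y,z),speed=50);l=loc(get_obs());print(l)
for i in range(14):
    y-=2;move_l(at(y,z),speed=60);l=loc(get_obs());print(l,y)
    if l[5]>13: break
    if l[0]>29.5: break
im=get_image("scene")
cv2.imwrite("pics/s11.png",cv2.resize(im[110:230,300:460],None,fx=5,fy=5,interpolation=cv2.INTER_CUBIC)[:,:,::-1])
E
```

```text
[ 25.04  -0.3  -69.06  59.25   1.2    8.05   2.39]
[ 25.29  -0.3  -70.82  59.25   0.75   7.77   2.5 ] -74
[ 25.54  -0.29 -72.8   59.27   1.12   9.33   2.66] -76
[ 25.79  -0.28 -75.05  59.27   1.17   8.29   1.61] -78
[ 26.04  -0.32 -79.63  59.28   0.91   2.76  -0.3 ] -80
[ 26.29  -0.33 -82.03  59.38   2.1    3.49  -0.63] -82
[ 26.54  -0.45 -83.92  59.55   0.17   4.16  -0.4 ] -84
[ 26.79  -0.46 -84.3   59.54   0.7    7.12  -1.2 ] -86
[ 27.04  -0.44 -84.55  59.56   1.04  10.66  -0.7 ] -88
[ 27.29  -0.47 -84.74  59.51   0.65  13.9    0.4 ] -90
```

View pics/s11.png

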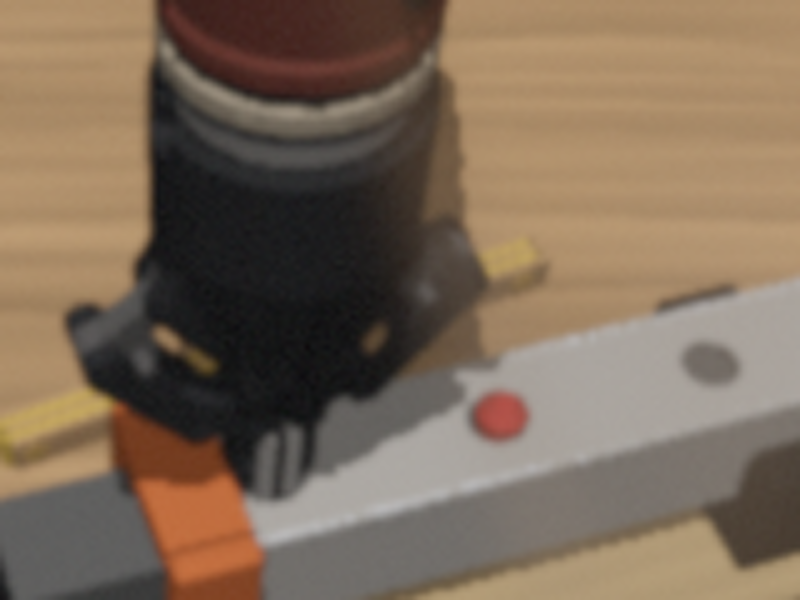

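The crop shows the red button standing up in the next hole at (500,415), with the finger behind the collar at about (275,490). I'll back off and retreat upwards.

```bash
python3 - <<'E'
from h import *
move_l(at(-72,61),speed=80);move_l(at(-70,180),speed=150)
print(loc(get_obs()))
im=get_image("scene");cv2.imwrite("pics/s12.png",cv2.resize(im[110:350,280:600],None,fx=2.5,fy=2.5,interpolation=cv2.INTER_CUBIC)[:,:,::-1])
for k in("rule_mid","mallet_mid","paint_can_mid","button"): print(k,spot_in(k,"scene")[:1])
E
```

```text
[ 2.8660e+01 -9.5000e-01 -6.9930e+01  1.7866e+02 -1.5000e-01  8.2000e-01
 -4.2000e-01]
rule_mid [{'extent': [354.9, 180.3, 110.6, 49.8], 'score': 0.6}]
mallet_mid [{'extent': [528.8, 301.4, 198.5, 99.7], 'score': 0.88}]
paint_can_mid [{'extent': [373.1, 276.2, 43.1, 67.6], 'score': 0.58}]
button [{'extent': [400.4, 192.0, 11.2, 9.8], 'score': 0.51}]
```

View pics/s12.png

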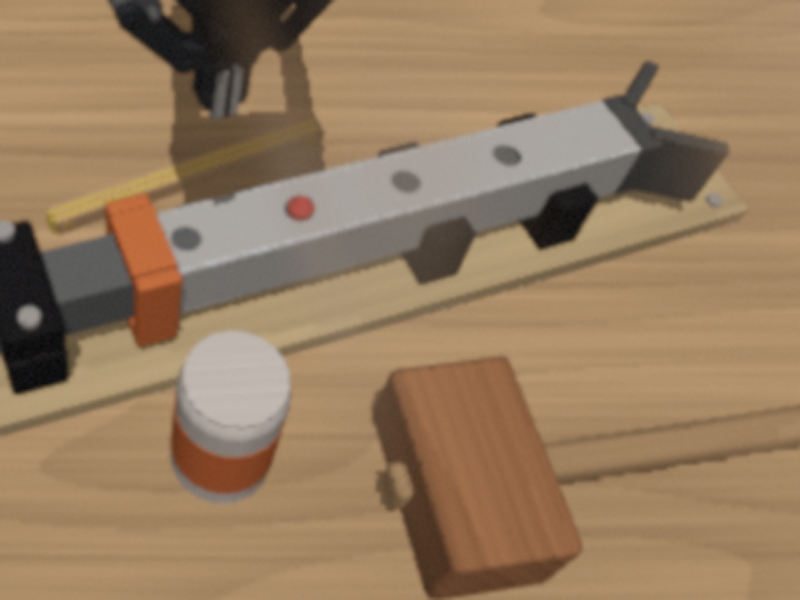

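The picture shows the first hole empty at (186,238), the button up in the second hole at (300,207), the tools where they were, and the hand clear.

```bash
python3 -c "
from station import *
print(sign_off())"
```

```text
the job is handed in; nothing more can be done
None
```

The strut is one hole shorter and I have handed the job in at about 28.8 s. I pressed the red button flush with the closed fingertips, then pushed the orange collar until the tube slid over it. I kept pushing until the button sprang up in the next hole and the tube locked.

**Last checks:**
- **Button and tube:** the final picture shows the first hole empty between collar and button, and the button standing proud in the second hole. The push force also rose to about 14 N against a hard stop at the end. I did not measure the slide and button travel directly.
- **Tools:** the detector places the rule, mallet and can within about 2 pixels of where they were.
- **Hand:** it is lifted clear of everything, and the wrist force reads about zero.

**What disagreed or went wrong:**
- **Fingertip height:** the real fingertips touched about 30 mm above the TCP position the robot reported, so I went by contact force instead of the given tool length.
- **First press:** it failed because something other than the button stopped it, probably the side of the finger resting on the collar (about 15 N). I moved back and pressed again.
- **Sliding over the button:** the hole's edge stuck until about 30 N, then let go and the tube jumped to about 20 mm. The picture showed the button held beneath the wall at that point.

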